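# Hook the tray runner onto its upright and press it home

## Robot

A 6-joint arm with a two-finger parallel gripper is mounted at the origin on the work surface. World frame = base frame: x ahead of the robot, y to its left, z up, the work surface at z = 0. Lengths are in m, angles in rad, forces in N, time in s.
With the tool pointing down it reaches from about 0.25 to 0.775 m from the base axis. Payload 4 kg.
Tool frame: the origin (TCP) lies on the centre line of the jaws, within the pads' length; the fingertips stand 14 mm ahead of it and the grasp point (between the pads) lies 5 mm behind it; z points along the fingers, y is the line along which they close (so a half turn about z gives the same grasp; the last joint's range is limited). The gripper opens to 85 mm and grips with 20 to 120 N. Pads are 22 mm wide; open, the fingers measure 114 mm over their backs; the gripper's body (76 mm by 85 mm) begins 54 mm behind the grasp point. The pads swing forward as they close: fully open they stand 13 mm farther back than shut.
Start: joints at [-1.279, 0.087, 1.371, -0, 1.684, -0.103], TCP at [0.212, -0.508, 0.245] pointing down, gripper open.
Joint ranges: [-3.1, 3.1], [-0.76, 2.03], [0.27, 2.55], [-1.08, 4.22], [0.17, 2.65], [-2.57, 2.57]. Speed limits (rad/s): [2.79, 2.79, 3.14, 3.14, 3.14, 3.14].

## Interface

Orientations are given as a 3x3 rotation matrix whose columns are the frame's x, y, z axes.
In Python, from plant import monitor, vision, job gives the robot as it stands.
- The arm moves only by the tool play_rows, never from a script. Its argument "deltas" is a list of rows, each a list of 2 entries, a list of its own where there are three numbers: the shift along the tool's x, y, z in mm, then the turn, a rotation vector about the tool's x, y, z in rad. In form: [[[x, y, z], [ax, ay, az]], ...]. A call has 1 to 8 rows; each row shifts and turns the commanded pose from where the row before left it, along the tool's axes as they then stand; what a row does not reach is not made up. A row lasts 1/12 s, in which the tool goes at most 41.7 mm and 7.16 degrees, less where a joint would pass 70% of its speed; a pose out of reach is approached as far as the arm can. A call with a gripper value outside its range is refused whole. "claw" is the finger opening in mm, from 0 to 85.4, set as the call begins (left out, the last holds). The fingers move at their own pace and stop on an object; "grip_force" is the grip in N (left out, the last holds). Time passes only in rows, so rows that do not move let the fingers close. It gives the time, the measured TCP pose, the force, the opening and the grip force at its end, in the units of the state.
- monitor.sense(): the state, without advancing time (a new reading comes with each control period).
- vision.snapshot(name): name is "scene" or "top" or "wrist"; returns the picture (384x512x3 uint8, blue, green, red); there is no depth.
- vision.camera_params(name): a dict with "fovy" (degrees; the focal length in pixels is half the picture's height over the tangent of half this angle, whatever the lens; pixels are square), "cx", "cy" (the principal point, pixels), "T" (4x4, takes a point from camera to world coordinates); the wrist camera has in their place "T_tool_cam" (4x4, takes a point from camera to tool coordinates, whose origin is the TCP and whose axes are the flange's). Camera axes: x right, y down, z forward; pixel columns grow to the right and rows downward; lengths in m; the calibration is good to about 2 mm. A picture is of the moment at which its call begins: read the wrist's pose just before it. camera_params takes no time and is no camera call.
- job.job_done(): hands the job in; it is judged then, once.
The state is a dict: "t": time; "joints": joint angles; "qvel": joint speeds; "tau": joint torques, N m; "tool_pos": TCP position; "tcp_rot": TCP orientation; "wrist_force": force on the tool from outside, world axes, zero at the start; "torque": the same for the moment, N m; "grip_width": finger opening in m; "finger_force": force on a finger pad.
Only numpy, scipy, OpenCV 4.12 (cv2) and the standard library are available. Lean on these libraries where they do the work, as an engineer would, in place of code of your own. Each camera call takes 0.05 s, during which the arm holds its last target. There are 200 camera calls.

## Task

One upright of the tray rack already carries its tray runner; the other one is empty. Take the loose runner from the table, hook it into the slot of the empty upright and press it down past the sprung catch until it is fully home, level with its twin, then let go. Leave the bowl, the bottle and the yellow carton as they are.

Things in the scene. Friction and masses are not known exactly. Their poses are not given: they have to be found in the camera images.
- upright_empty: Empty slotted upright, fixed: grey channel 50 mm wide (y), 52 deep (x), 203 tall, open at the back and top. Origin: front face, mid-width, table height. x is level and points from the front face into the upright, away from the robot; y left, z up. Its 5 mm front plate has one slot, 18 mm wide, 152 to 196 mm above the table. The dark base plate, 12 mm thick, reaches 5 mm in front of the face.
- upright_fitted: The twin upright, fixed, same size, origin and axes, parallel to the empty one and 200 mm to its left or right, front faces in one plane. It carries an identical runner, fully home, reaching 150 mm out in front, 44 mm wide, 90 to 207 mm above the table. Not to be handled.
- slot_sill (a point): Middle of the slot's lower edge on the front face of the empty upright, 152 mm above the table; axes as the upright's. When the runner is fully home, runner_hook is within 3 mm of this point and the axes agree within 3 degrees. A sprung catch hides behind the plate: the released runner hangs on it 10 to 14 mm above home, drooping 2 or 3 degrees; 8 to 15 N down on its pad takes it past.
- runner_hook (a point): Point on the loose runner's flat rear face, mid-width, under the hook's neck, 62 mm above the runner's underside. x points out of the rear face towards the hook's end, z up, y left. The hook is 13 mm wide and stands 16 mm out of the face: a neck 62 to 72 mm above the underside, then a lip hanging down to 38 mm above it. The 7 mm gap between lip and face takes the plate.
- runner_lip (a point): Lower end of the hook's lip, 38 mm above the underside, 12 mm behind the rear face; axes as runner_hook's. The hook (34 mm tall) enters the 44 mm tall slot with the runner level and 25 to 33 mm above home height (29 is the middle), pushed in until the rear face meets the plate; then lower it so that the lip goes down behind the plate.
- runner_grip (a point): Grip point on the loose aluminium runner (about 0.26 kg) near its centre of mass: middle of the web, 23 mm above the underside, 65 mm in front of the rear face; axes as runner_hook's. It stands on a ledge 150 mm long (x), 44 wide, 5 thick; the web on its middle line is 10 mm thick (y), its top 46 mm above the underside, as long as the ledge and free on both sides.
- runner_pad (a point): Centre of the top of the blue press pad (34 mm along x, 30 wide, 10 thick) on the runner's spine (18 deep, 24 wide, at the rear end), 117 mm above the underside, 17 mm in front of the rear face; axes as runner_hook's. With the runner home it is 207 mm above the table, 4 mm above the upright's top.
- bowl: Bystander: loose steel bowl, 120 mm across, 55 mm high; origin at the centre of its underside.
- bottle: Bystander: loose clear bottle with a blue cap, 60 mm across, 170 mm high; origin at the centre of its underside.
- carton: Bystander: loose yellow carton 300 (x) x 55 (y) x 55 mm; origin at the centre of its underside.
Mind the look-alikes: they are no part of the job. There is more than one size of the upright_empty; the job needs the middle-sized.

How it is judged:
On the way, in this order (a step that is already met when the one before it is completed fails the run):
1. the hook is through the slot of the empty upright, above its home height (x of runner_hook in the frame of slot_sill between -0.006 and 0.004 m and y of runner_hook in the frame of slot_sill between -0.008 and 0.008 m and z of runner_hook in the frame of slot_sill between 0.007 and 0.036 m), for 0.05 s.
2. the runner is pressed down past the catch, fully home (x of runner_hook in the frame of slot_sill between -0.004 and 0.004 m and y of runner_hook in the frame of slot_sill between -0.006 and 0.006 m and z of runner_hook in the frame of slot_sill between -0.003 and 0.004 m and angle between runner_hook's own z axis and vertical below 0.08 rad and angle between the x axis of runner_hook and the x axis of slot_sill, either way round below 0.12 rad), for 0.2 s.
At the end, for the whole second after the job is handed in: The runner sits fully home in the empty upright: runner_hook within 4 mm of slot_sill along the upright's x, 6 mm along y, and no more than 4 mm above or 3 mm below it; the runner upright within 0.08 rad and in line with the upright within 0.12 rad, and stays so, released (all of step 2); the robot touches nothing.
It fails at once if the steel bowl is moved more than 30 mm or tipped over (distance of bowl from where it was at the start of the episode above 0.03 m or angle between bowl's own z axis and vertical above 0.35 rad).
It fails at once if the bottle is moved more than 30 mm or tipped over (distance of bottle from where it was at the start of the episode above 0.03 m or angle between bottle's own z axis and vertical above 0.35 rad).
It fails at once if the yellow carton is moved more than 30 mm or tipped over (distance of carton from where it was at the start of the episode above 0.03 m or angle between carton's own z axis and vertical above 0.35 rad).
It also fails if it takes over 51 s, if anything falls off the work surface, if the arm or the gripper's body presses on something with over 40 N, if the wrist force passes 120 N, or if a joint passes its speed limit or range.

## Working session

There is one attempt and no reset: what is moved stays moved. The work goes in short steps, Python scripts to look and compute and a tool call to move; the robot and the scene stay as the last step left them, time stands still between calls to the robot, and variables do not carry over. Pictures are saved under pics/ and viewed, at most 10 in all, crops included, and the job is handed in when it is done.

Besides the shell and the picture viewer there is one more tool, called after ">>>" as name(argument=value, ...), one argument or row to a line, values as JSON. play_rows: Moves the arm, as the interface text tells. Its arguments: {"type":"object","properties":{"deltas":{"type":"array"},"claw":{"type":"number"},"grip_force":{"type":"number"}},"required":["deltas"]}

```bash
mkdir -p pics; ls; python3 - <<'E'
from plant import monitor, vision
import cv2,numpy as np
s=monitor.sense();print(s)
for n in ("scene","top"):
    p=vision.camera_params(n);print(n,p['fovy'],p['cx'],p['cy'],np.round(p['T'],4).tolist(),[k for k in p])
    cv2.imwrite(f"pics/{n}0.png",cv2.resize(vision.snapshot(n),(800,600),interpolation=cv2.INTER_CUBIC))
print(vision.camera_params("wrist"))
E
```

```text
pics
{'t': 0.0, 'joints': array([-1.27906589e+00,  8.79447993e-02,  1.37228087e+00,  2.88330171e-06,
        1.68358154e+00, -1.03074602e-01]), 'qvel': array([-0.00165205, -0.00052349, -0.00011709,  0.00041125, -0.00143807,
       -0.00193752]), 'tau': array([-3.62842220e-04, -3.51862693e+01, -3.13277900e+01, -2.35831722e-04,
        1.07630971e-02, -1.34916104e-05]), 'tool_pos': array([ 0.2114192 , -0.50723325,  0.24413116]), 'tcp_rot': array([[ 9.23071521e-01,  3.84627827e-01, -6.34182362e-04],
       [ 3.84628280e-01, -9.23069111e-01,  2.12180275e-03],
       [ 2.30710231e-04, -2.20250016e-03, -9.99997548e-01]]), 'wrist_force': array([-1.28284474, -0.82006092,  0.64532204]), 'torque': array([-0.0459821 , -0.05679164, -0.00579172]), 'finger_force': 0.0, 'grip_width': 0.08529143414732546}
scene 47.825658765837126 252.12267005989185 182.18430054807422 [[0.3713, 0.7788, -0.5055, 1.3221], [0.9284, -0.3044, 0.213, -0.4052], [0.012, -0.5484, -0.8361, 1.3896], [0.0, 0.0, 0.0, 1.0]] ['fovy', 'cx', 'cy', 'T']
top 42.595144983099125 250.49215748855744 192.21163696535803 [[0.05, -0.9755, 0.2141, 0.2238], [-0.9987, -0.0492, 0.0091, -0.0785], [0.0016, -0.2143, -0.9768, 1.6348], [0.0, 0.0, 0.0, 1.0]] ['fovy', 'cx', 'cy', 'T']
{'fovy': 63.297740472606996, 'cx': 257.90499993944206, 'cy': 189.07496188748257, 'T_tool_cam': array([[ 3.15404326e-05, -9.57361487e-01, -2.88892682e-01,
         7.49790972e-02],
       [ 9.99999470e-01, -2.67004626e-04,  9.94003588e-04,
         1.04650859e-03],
       [-1.02875644e-03, -2.88892560e-01,  9.57360972e-01,
        -1.28579847e-01],
       [ 0.00000000e+00,  0.00000000e+00,  0.00000000e+00,
         1.00000000e+00]])}
```

View pics/scene0.png

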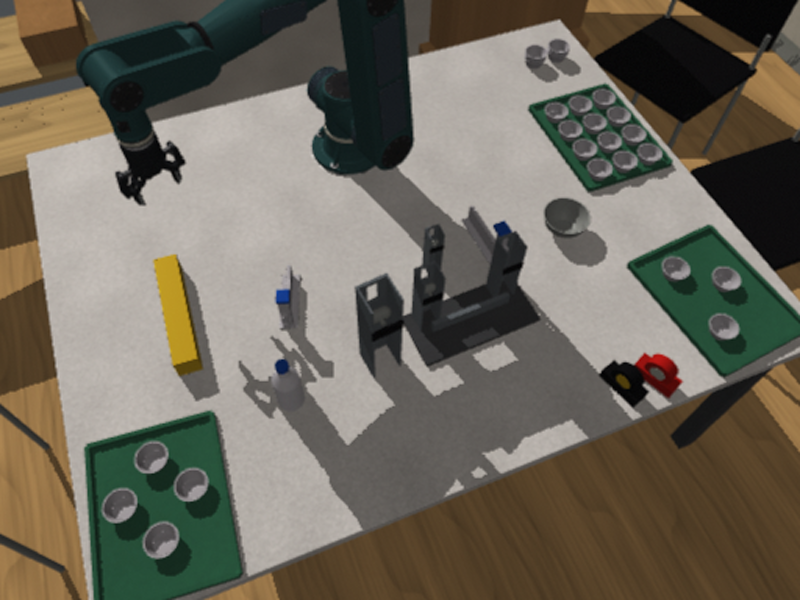

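View pics/top0.png

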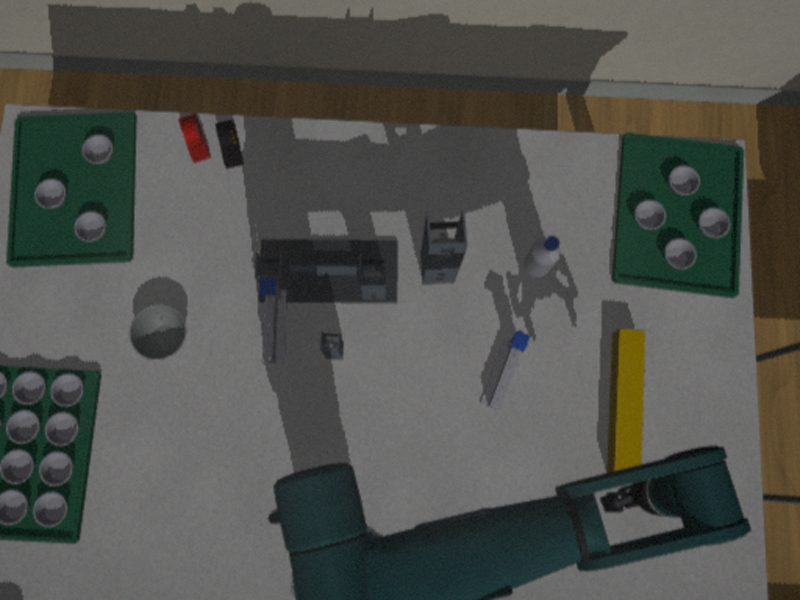

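The pictures show the fitted upright at top (268,265). Slotted candidates in the top view are small (332,345), middle (372,270, on the shared base plate 200 mm from the fitted one) and large (443,250). The middle one fits the description, and I'll confirm it in crops. The loose runner has its pad at (520,340).

```bash
cat > h.py <<'E'
from plant import monitor, vision
import cv2,numpy as np
def rays(n,uv,state=None):
    p=vision.camera_params(n)
    if n=="wrist":
        Tt=np.eye(4);Tt[:3,:3]=state['tcp_rot'];Tt[:3,3]=state['tool_pos'];T=Tt@p['T_tool_cam']
    else:T=p['T']
    f=192/np.tan(np.radians(p['fovy'])/2)
    uv=np.atleast_2d(uv).astype(float)
    d=np.c_[(uv[:,0]-p['cx'])/f,(uv[:,1]-p['cy'])/f,np.ones(len(uv))]
    return T[:3,3],d@T[:3,:3].T
def at_z(n,uv,z,state=None):
    o,d=rays(n,uv,state);z=np.broadcast_to(z,len(d))
    return o+d*((z-o[2])/d[:,2])[:,None]
def project(n,P,state=None):
    p=vision.camera_params(n)
    if n=="wrist":
        Tt=np.eye(4);Tt[:3,:3]=state['tcp_rot'];Tt[:3,3]=state['tool_pos'];T=Tt@p['T_tool_cam']
    else:T=p['T']
    f=192/np.tan(np.radians(p['fovy'])/2)
    c=(np.atleast_2d(P)-T[:3,3])@T[:3,:3]
    return np.c_[f*c[:,0]/c[:,2]+p['cx'],f*c[:,1]/c[:,2]+p['cy']]
E
python3 - <<'E'
from h import *
a=vision.snapshot("top");b=vision.snapshot("scene")
cv2.imwrite("pics/a.png",cv2.resize(a[140:280,155:355],(800,560),interpolation=cv2.INTER_CUBIC))
cv2.imwrite("pics/b.png",cv2.resize(b[125:255,165:355],(798,546),interpolation=cv2.INTER_CUBIC))
E
```

```text
(no output)
```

View pics/a.png

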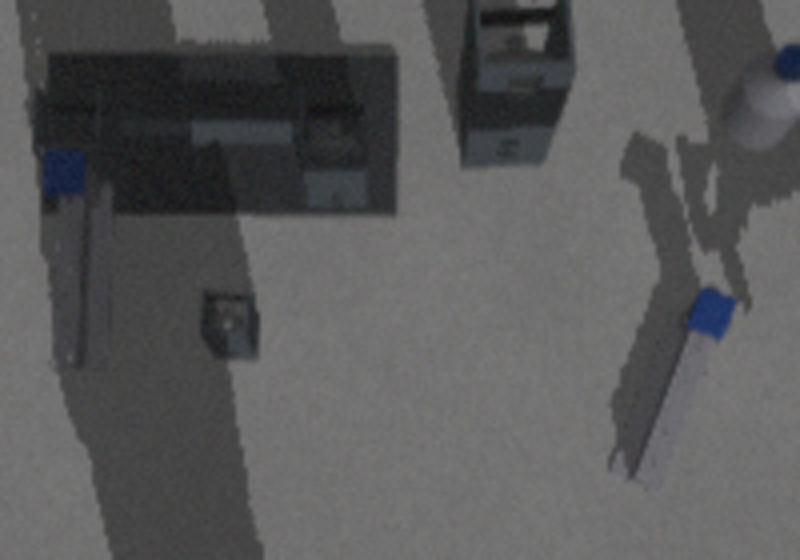

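View pics/b.png

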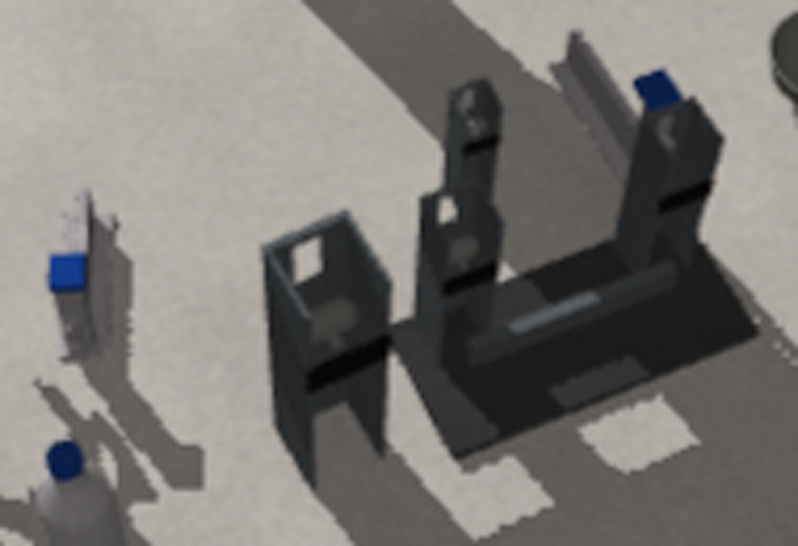

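```bash
python3 - <<'E'
from h import *
c=lambda uv:np.array(uv,float)/4-0.375+[155,140]
r=lambda a:np.round(a,4).tolist()
print("fit pad",r(at_z("top",c([(64,172)]),.207)), "corners",r(at_z("top",c([(43,151),(84,149),(85,193),(43,194)]),.207)))
print("base front edge",r(at_z("top",c([(115,214),(397,214)]),.012)))
print("base back right",r(at_z("top",c([(396,57),(48,55)]),.012)))
print("empty front face top corners/bottom",r(at_z("top",c([(303,172),(367,171)]),.203)),r(at_z("top",c([(307,208),(367,207)]),.012)))
P=at_z("top",c([(704,287),(735,297),(720,340),(688,328)]),.117)
print("runner pad",r(P),r(P.mean(0)))
print("ledge end",r(at_z("top",c([(632,478),(656,488)]),.005)))
print("ledge end web",r(at_z("top",c([(637,476)]),.046)))
b=lambda uv:np.array(uv,float)/4.2-0.38+[165,125]
print("scene pad",r(at_z("scene",b([(51,256),(85,253),(85,288),(51,290)]),.117)))
print("scene fit pad",r(at_z("scene",b([(658,88)]),.207)))
print("scene empty top rear corners",r(at_z("scene",b([(421,196),(465,183)]),.203)), "slot", r(at_z("scene",b([(437,200),(455,192),(456,215),(437,225)]),[.196,.196,.16,.16])))
print('bottle',r(at_z("top",c([(790,62)]),.17)), 'carton', r(at_z("top",np.array([(620,330),(645,330),(640,472),(610,470)])*.64,.055)))
E
```

```text
fit pad [[0.554, 0.174, 0.207]] corners [[0.5693, 0.191, 0.207], [0.5724, 0.1606, 0.207], [0.5388, 0.1571, 0.207], [0.5365, 0.1882, 0.207]]
base front edge [[0.565, 0.1625, 0.012], [0.577, -0.0749, 0.012]]
base back right [[0.7146, -0.0673, 0.012], [0.7013, 0.2309, 0.012]]
empty front face top corners/bottom [[0.564, -0.0036, 0.203], [0.5671, -0.0513, 0.203]] [[0.5783, 0.0012, 0.012], [0.5817, -0.0493, 0.012]]
runner pad [[0.5079, -0.3178, 0.117], [0.5011, -0.3421, 0.117], [0.4666, -0.3309, 0.117], [0.4748, -0.3058, 0.117]] [0.4876, -0.3242, 0.117]
ledge end [[0.3663, -0.2787, 0.005], [0.3591, -0.2986, 0.005]]
ledge end web [[0.3645, -0.2776, 0.046]]
scene pad [[0.47, -0.3311, 0.117], [0.4774, -0.304, 0.117], [0.5103, -0.314, 0.117], [0.502, -0.3405, 0.117]]
scene fit pad [[0.5534, 0.1758, 0.207]]
scene empty top rear corners [[0.5797, -0.0472, 0.203], [0.5809, -0.0096, 0.203]] slot [[0.5836, -0.0347, 0.196], [0.5816, -0.0182, 0.196], [0.5806, -0.0149, 0.16], [0.584, -0.0332, 0.16]]
bottle [[0.6782, -0.3733, 0.17]] carton [[0.5309, -0.5429, 0.055], [0.5335, -0.595, 0.055], [0.2434, -0.5791, 0.055], [0.2443, -0.519, 0.055]]
```

The crops confirm it. The middle-sized slotted upright, at crop (335,150), shares the base plate with the fitted one and its slot is empty. That puts slot_sill at about (0.580,-0.0245,0.152) with yaw about 0.047. The runner pad is at about (0.489,-0.323,0.117) with yaw about -0.3, and both cameras agree. Moving in for a close look.

>>> play_rows(
  deltas=[
    [[28, -10, 4], [0, 0, 0]],
    [[28, -10, 4], [0, 0, 0]],
    [[28, -10, 4], [0, 0, 0]],
    [[28, -10, 4], [0, 0, 0]],
    [[28, -10, 4], [0, 0, 0]],
    [[28, -10, 4], [0, 0, 0]],
    [[28, -10, 4], [0, 0, 0]],
    [[28, -10, 4], [0, 0, 0]],
  ],
  claw=85,
)

```text
t: 0.87
tool_pos: [0.3883, -0.3465, 0.2129]
tcp_rot: [[0.923, 0.385, -0.0], [0.385, -0.923, 0.0], [-0.0, -0.0, -1.0]]
wrist_force: [1.1, -0.5, 0.3]
grip_width: 0.0851
finger_force: 0.0
```

>>> play_rows(
  deltas=[
    [[28, -10, 4], [0, 0, 0]],
    [[28, -10, 4], [0, 0, 0]],
    [[0, 0, 0], [0, 0, -0.12]],
    [[0, 0, 0], [0, 0, -0.12]],
    [[0, 0, 0], [0, 0, -0.12]],
    [[0, 0, 0], [0, 0, -0.12]],
    [[0, 0, 0], [0, 0, -0.12]],
    [[0, 0, 0], [0, 0, -0.12]],
  ],
)

```text
t: 1.53
tool_pos: [0.4315, -0.3075, 0.205]
tcp_rot: [[0.435, 0.901, -0.0], [0.901, -0.435, 0.0], [0.0, -0.001, -1.0]]
wrist_force: [-0.6, -1.1, -0.1]
grip_width: 0.085
finger_force: 0.0
```

>>> play_rows(
  deltas=[
    [[0, 0, 0], [0, 0, -0.12]],
    [[0, 0, 0], [0, 0, -0.12]],
    [[0, 0, 0], [0, 0, -0.12]],
    [[0, 0, 0], [0, 0, -0.12]],
    [[0, 0, 0], [0, 0, -0.12]],
    [[0, 0, 0], [0, 0, -0.12]],
    [[0, 0, 0], [0, 0, -0.12]],
    [[0, 0, 0], [0, 0, -0.12]],
  ],
)

```text
t: 2.2
tool_pos: [0.4314, -0.3076, 0.205]
tcp_rot: [[-0.488, 0.873, -0.0], [0.873, 0.488, 0.0], [0.0, -0.0, -1.0]]
wrist_force: [-0.7, 0.1, 1.0]
grip_width: 0.085
finger_force: 0.0
```

>>> play_rows(
  deltas=[
    [[0, 0, 0], [0, 0, -0.12]],
    [[0, 0, 0], [0, 0, -0.12]],
    [[0, 0, 0], [0, 0, -0.12]],
    [[0, 0, 0], [0, 0, -0.12]],
    [[0, 0, 0], [0, 0, -0.12]],
    [[0, 0, 0], [0, 0, -0.12]],
    [[0, 0, 0], [0, 0, 0]],
    [[0, 0, 0], [0, 0, 0]],
  ],
)

```text
t: 2.87
tool_pos: [0.4315, -0.3076, 0.2051]
tcp_rot: [[-0.939, 0.343, -0.0], [0.343, 0.939, 0.0], [0.0, 0.0, -1.0]]
wrist_force: [-0.1, -0.2, 0.3]
grip_width: 0.0845
finger_force: 0.0
```

```bash
python3 - <<'E'
from h import *
s=monitor.sense();print(s['t'],s['tool_pos'],s['tcp_rot'].round(4).tolist())
np.save("w1p.npy",s['tool_pos']);np.save("w1r.npy",s['tcp_rot'])
cv2.imwrite("pics/w1.png",cv2.resize(vision.snapshot("wrist"),(800,600),interpolation=cv2.INTER_CUBIC))
E
```

```text
2.8667 [ 0.431463   -0.30761672  0.20509992] [[-0.9394, 0.3427, -0.0003], [0.3427, 0.9394, 0.0002], [0.0004, 0.0001, -1.0]]
```

View pics/w1.png

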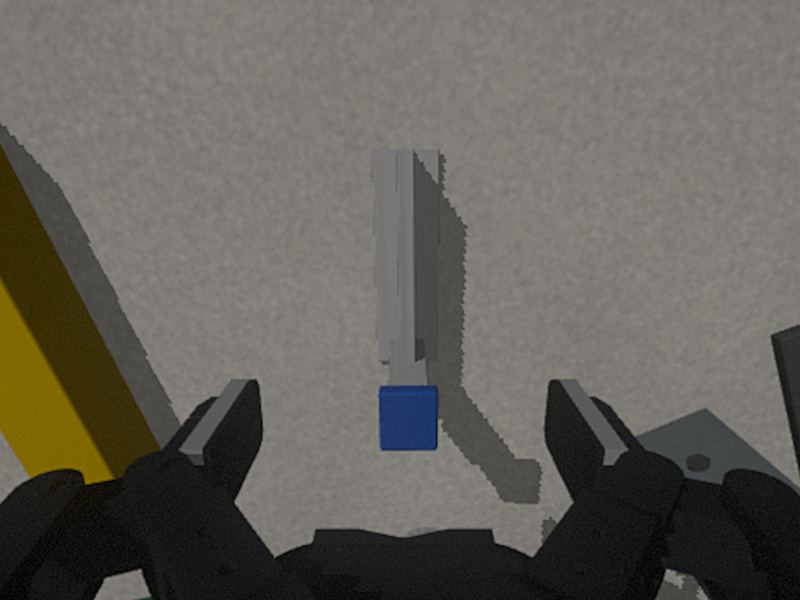

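The wrist view shows the runner nearly in line with the tool. The pad spans (380–437, 389–450), the web's front end is at (405,150), and the web strip sits at columns 397–414.

```bash
python3 - <<'E'
from h import *
st=dict(tool_pos=np.load("w1p.npy"),tcp_rot=np.load("w1r.npy"))
c=lambda uv:(np.array(uv,float)+.5)*.64-.5
W=at_z("wrist",c([(397,152),(414,152),(397,340),(414.5,340)]),.046,st)
P=at_z("wrist",c([(380,389),(437,389),(437,450),(380,450)]),.117,st)
L=at_z("wrist",c([(373,150),(440,150),(375.5,360),(438,360)]),.005,st)
for n,q in(("web",W),("pad",P),("ledge",L)):
    print(n,q.round(4).tolist(),q.mean(0).round(4))
    print(" in tool",((q-st['tool_pos'])@st['tcp_rot']*1000).round(1).tolist())
pad=P.mean(0)[:2]
a=W[:2].mean(0)[:2]; d=pad-a; print("len",np.linalg.norm(d),"yaw",np.arctan2(d[1],d[0]))
d=W[2:].mean(0)-W[:2].mean(0);print("webyaw",np.arctan2(d[1],d[0]))
d=(P[2]+P[3]-P[0]-P[1]);print("padyaw",np.arctan2(d[1],d[0]))
E
```

```text
web [[0.3645, -0.287, 0.046], [0.3678, -0.2779, 0.046], [0.472, -0.3267, 0.046], [0.4758, -0.3162, 0.046]] [ 0.42   -0.3019  0.046 ]
 in tool [[69.9, -3.6, 159.1], [69.9, 6.1, 159.1], [-44.7, -4.0, 159.1], [-44.7, 7.1, 159.1]]
pad [[0.4668, -0.3328, 0.117], [0.4764, -0.3063, 0.117], [0.5094, -0.3176, 0.117], [0.4994, -0.3452, 0.117]] [ 0.488  -0.3254  0.117 ]
 in tool [[-41.8, -11.5, 88.1], [-41.8, 16.6, 88.1], [-76.7, 17.3, 88.1], [-76.7, -12.0, 88.1]]
ledge [[0.3581, -0.3017, 0.005], [0.373, -0.261, 0.005], [0.4969, -0.3532, 0.005], [0.5126, -0.31, 0.005]] [ 0.4352 -0.3065  0.005 ]
 in tool [[70.8, -19.6, 200.1], [70.8, 23.7, 200.1], [-77.1, -20.4, 200.1], [-77.1, 25.5, 200.1]]
len 0.12919621821445088 yaw -0.3391165014187758
webyaw -0.34701960068200904
padyaw -0.3466129003401458
```

>>> play_rows(
  deltas=[
    [[0, 0, 0], [0, -0.1, 0]],
    [[0, 0, 0], [0, -0.1, 0]],
    [[6, 0, 29], [0, 0, 0]],
    [[6, 0, 29], [0, 0, 0]],
    [[6, 1, 29], [0, 0, 0]],
    [[6, 1, 29], [0, 0, 0]],
    [[5, 0, 30], [0, 0, 0]],
    [[5, 0, 30], [0, 0, 0]],
  ],
)

```text
t: 3.58
tool_pos: [0.4337, -0.3064, 0.0251]
tcp_rot: [[-0.921, 0.342, 0.187], [0.335, 0.94, -0.068], [-0.2, -0.0, -0.98]]
wrist_force: [0.1, 0.2, 0.3]
grip_width: 0.085
finger_force: 0.0
```

>>> play_rows(
  deltas=[
    [[0, 0, 0], [0, 0, 0]],
    [[0, 0, 0], [0, 0, 0]],
    [[0, 0, 0], [0, 0, 0]],
    [[0, 0, 0], [0, 0, 0]],
    [[0, 0, 0], [0, 0, 0]],
    [[0, 0, 0], [0, 0, 0]],
    [[0, 0, 0], [0, 0, 0]],
    [[0, 0, 0], [0, 0, 0]],
  ],
  claw=0,
  grip_force=80,
)

```text
t: 4.25
tool_pos: [0.4349, -0.3074, 0.0284]
tcp_rot: [[-0.921, 0.34, 0.19], [0.333, 0.94, -0.07], [-0.202, -0.001, -0.979]]
wrist_force: [-1.0, 1.3, 5.8]
grip_width: 0.0088
finger_force: 79.4
```

>>> play_rows(
  deltas=[
    [[-1, 0, -5], [0, 0, 0]],
    [[-3, 0, -15], [0, 0, 0]],
    [[-5, 0, -25], [0, 0, 0]],
    [[-5, 0, -25], [0, 0, 0]],
    [[-5, 0, -25], [0, 0, 0]],
    [[-5, 0, -25], [0, 0, 0]],
    [[0, 0, 0], [0, 0, 0]],
    [[0, 0, 0], [0, 0, 0]],
  ],
)

```text
t: 4.92
tool_pos: [0.4338, -0.3067, 0.1497]
tcp_rot: [[-0.921, 0.34, 0.188], [0.333, 0.94, -0.069], [-0.201, -0.001, -0.98]]
wrist_force: [0.1, -0.3, -4.0]
grip_width: 0.0091
finger_force: 78.1
```

```bash
python3 - <<'E'
from h import *
s=monitor.sense();print(s['t'],s['tool_pos'],s['tcp_rot'].round(4).tolist(),s['wrist_force'],s['grip_width'])
np.save("w2p.npy",s['tool_pos']);np.save("w2r.npy",s['tcp_rot'])
w=vision.snapshot("wrist");t=vision.snapshot("scene");
w=cv2.resize(w,(800,600),interpolation=cv2.INTER_CUBIC)
uv=project("scene",s['tool_pos'])[0].astype(int);print(uv)
u,v=uv
cv2.imwrite("pics/w2.png",np.hstack([w[100:600,180:620],cv2.resize(t[v-80:v+70,u-55:u+53],(360,500),interpolation=cv2.INTER_CUBIC)]))
E
```

```text
4.9167 [ 0.43375558 -0.30666716  0.14967743] [[-0.9214, 0.3399, 0.1884], [0.3327, 0.9405, -0.0695], [-0.2008, -0.0013, -0.9796]] [ 0.1005468  -0.25404137 -4.0480404 ] 0.009072922919399914
[179 170]
```

View pics/w2.png

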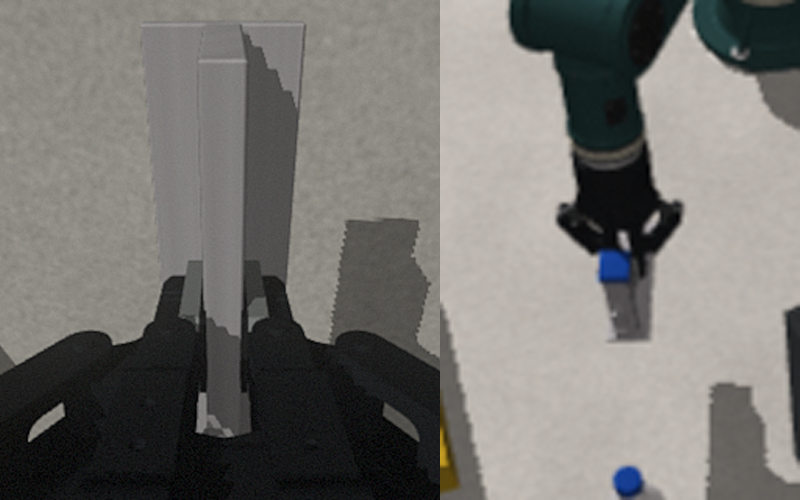

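The runner is held level by the web. In the wrist view the ledge front corners are at crop (142,23) and (304,23), and the web-top front corners at (200,60) and (246,60). I'll fit its pose in the tool frame.

```bash
cat > fit.py <<'E'
from h import *
from scipy.optimize import least_squares
from scipy.spatial.transform import Rotation as Ro
st=dict(tool_pos=np.load("w2p.npy"),tcp_rot=np.load("w2r.npy"))
Rt=st['tcp_rot'];p0=st['tool_pos']
c=lambda uv:(np.array(uv,float)+.5)*.64-.5
uvw=c(np.array([(142,24),(304,24),(200,61),(246,61),(204,310),(243,310)])+[180,100])
# runner pts rel. to underside rear mid (x toward rear, y left, z up)
pw=np.array([(-.150,-.022,.005),(-.150,.022,.005),(-.150,-.005,.046),(-.150,.005,.046)])
ps=np.array([(-.017,0,.117)]);us=np.array([[124+(614-440)*.3,90+264*.3]])
# image left = camera x = tool y ; runner y: which side
def pose(q): # q: world xyz of hook(mm), yaw, pitch, roll
    return Ro.from_euler('ZYX',q[3:]).as_matrix(),q[:3]
prior=np.array([0,0,0,-.345,0,0.]);
d=np.array([np.cos(-.345),np.sin(-.345)])
prior[:2]=p0[:2]+.075*d; prior[2]=p0[2]-.0284
def res(q,full=False):
    R,t=pose(q)
    a=project("wrist",pw@R.T+t,st)
    e1=a-uvw[:4]; e2=(project("scene",ps@R.T+t)-us)
    f=[project("wrist",np.array([[x,y,.046]])@R.T+t,st)[0] for x,y in ((-.09,-.005),(-.09,.005))]
    # web side lines: horizontal position at the rows of uvw[4:]
    e3=[]
    for i,y in ((4,-.005),(5,.005)):
        A=project("wrist",np.array([[-.15,y,.046],[-.08,y,.046]])@R.T+t,st)
        k=(uvw[i,1]-A[0,1])/(A[1,1]-A[0,1]); e3.append(A[0,0]+k*(A[1,0]-A[0,0])-uvw[i,0])
    if full: print(np.round(e1,1).tolist(),np.round(e2,1).tolist(),np.round(e3,1))
    w=(q-prior)/np.array([.004,.004,.004,.03,.05,.03])
    return np.r_[e1.ravel(),.5*e2.ravel(),e3,w]
s=least_squares(res,prior,x_scale=[.01,.01,.01,.1,.1,.1])
res(prior,True);res(s.x,True)
print("prior",prior.round(4),"fit(underside rear)",s.x.round(4))
R,t=pose(s.x)
hook=t+R@[0,0,.062]; np.save("hook_tool.npy",Rt.T@(hook-p0)); np.save("R_tool.npy",Rt.T@R)
print("hook world",hook.round(4),"in tool mm",(Rt.T@(hook-p0)*1e3).round(1))
E
python3 fit.py
```

```text
[[-1.5, 0.5], [1.5, 0.3], [-2.4, 0.0], [1.8, -0.0]] [[-1.4, 0.0]] [-0.5  0.1]
[[-0.0, 0.4], [0.0, 0.2], [-1.5, -0.2], [1.5, -0.2]] [[-1.2, 1.1]] [ 0.3 -0.3]
prior [ 0.5043 -0.332   0.1213 -0.345   0.      0.    ] fit(underside rear) [ 0.5048 -0.3322  0.1166 -0.3451  0.006  -0.0021]
hook world [ 0.5052 -0.3322  0.1786] in tool mm [-80.2   0.2 -13.1]
```

```bash
python3 - <<'E'
from h import *
c=lambda uv:np.array(uv,float)/4-0.375+[155,140]
print("small base",at_z("top",c([(208,358),(258,358)]),0).round(3).tolist())
for z in(.12,.16,.2):print("small top",z,at_z("top",c([(203,291),(252,291),(258,320),(208,325)]),z).round(3).tolist())
print("big base front",at_z("top",c([(462,167),(547,163)]),0).round(3).tolist())
Rt=np.load("w2r.npy");p0=np.load("w2p.npy")
from scipy.spatial.transform import Rotation as Ro
h=np.array([.5048,-.3322,.182]); 
ht=Rt.T@(h-p0)
R2=Ro.from_euler('z',.392).as_matrix()@Rt
ux=np.array([np.cos(.047),np.sin(.047),0])
goal=np.array([.580,-.0245,.181])-.045*ux
tcp=goal-R2@ht
print("tcp goal",tcp,"delta world",tcp-p0,"in current tool mm",Rt.T@(tcp-p0)*1e3, "rotvec tool",Rt.T@[0,0,.392])
E
```

```text
small base [[0.449, 0.077, 0.0], [0.451, 0.035, 0.0]]
small top 0.12 [[0.484, 0.073, 0.12], [0.486, 0.035, 0.12], [0.464, 0.029, 0.12], [0.458, 0.067, 0.12]]
small top 0.16 [[0.478, 0.069, 0.16], [0.479, 0.032, 0.16], [0.457, 0.026, 0.16], [0.452, 0.063, 0.16]]
small top 0.2 [[0.471, 0.065, 0.2], [0.473, 0.029, 0.2], [0.451, 0.023, 0.2], [0.446, 0.06, 0.2]]
big base front [[0.623, -0.128, 0.0], [0.631, -0.201, 0.0]]
tcp goal [ 0.45963971 -0.03015976  0.14867743] delta world [ 0.02588414  0.2765074  -0.001     ] in current tool mm [ 68.35647885 268.84280004 -13.35183898] rotvec tool [-0.07872887 -0.00051198 -0.38401237]
```

>>> play_rows(
  deltas=[
    [[0, 0, 0], [-0.02, 0, -0.096]],
    [[0, 0, 0], [-0.02, 0, -0.096]],
    [[0, 0, 0], [-0.02, 0, -0.096]],
    [[0, 0, 0], [-0.02, 0, -0.096]],
    [[-4, 28, 1], [0, 0, 0]],
    [[-4, 28, 1], [0, 0, 0]],
    [[-4, 28, 1], [0, 0, 0]],
    [[-4, 28, 1], [0, 0, 0]],
  ],
)

```text
t: 5.68
tool_pos: [0.4432, -0.1918, 0.1446]
tcp_rot: [[-0.98, -0.044, 0.194], [-0.042, 0.999, 0.014], [-0.194, 0.006, -0.981]]
wrist_force: [-0.5, -0.3, -3.1]
grip_width: 0.0092
finger_force: 78.6
```

>>> play_rows(
  deltas=[
    [[-4, 28, 1], [0, 0, 0]],
    [[-4, 28, 1], [0, 0, 0]],
    [[-4, 28, 1], [0, 0, 0]],
    [[-4, 28, 1], [0, 0, 0]],
    [[-3, 28, 0], [0, 0, 0]],
    [[-3, 23, 0], [0, 0, 0]],
    [[0, 0, 0], [0, 0, 0]],
    [[0, 0, 0], [0, 0, 0]],
  ],
)

```text
t: 6.35
tool_pos: [0.4583, -0.0285, 0.1461]
tcp_rot: [[-0.98, -0.048, 0.194], [-0.047, 0.999, 0.012], [-0.194, 0.003, -0.981]]
wrist_force: [-0.5, -0.9, -3.2]
grip_width: 0.0088
finger_force: 78.9
```

```bash
python3 - <<'E'
from h import *
s=monitor.sense();print(s['t'],s['tool_pos'],s['tcp_rot'].round(4).tolist(),s['wrist_force'],s['grip_width'])
np.save("w3p.npy",s['tool_pos']);np.save("w3r.npy",s['tcp_rot'])
t=vision.snapshot("top");b=vision.snapshot("scene")
a=cv2.resize(t[150:230,215:281],(396,480),interpolation=cv2.INTER_CUBIC)
b=cv2.resize(b[130:210,245:311],(396,480),interpolation=cv2.INTER_CUBIC)
im=np.hstack([a,b]);im=cv2.convertScaleAbs(im,alpha=1.5)
cv2.imwrite("pics/s3.png",im)
E
```

```text
6.35 [ 0.45826936 -0.02851399  0.14606046] [[-0.9798, -0.0484, 0.1939], [-0.0469, 0.9988, 0.0121], [-0.1943, 0.0027, -0.9809]] [-0.47836805 -0.93388397 -3.16143211] 0.008814685001374114
```

View pics/s3.png

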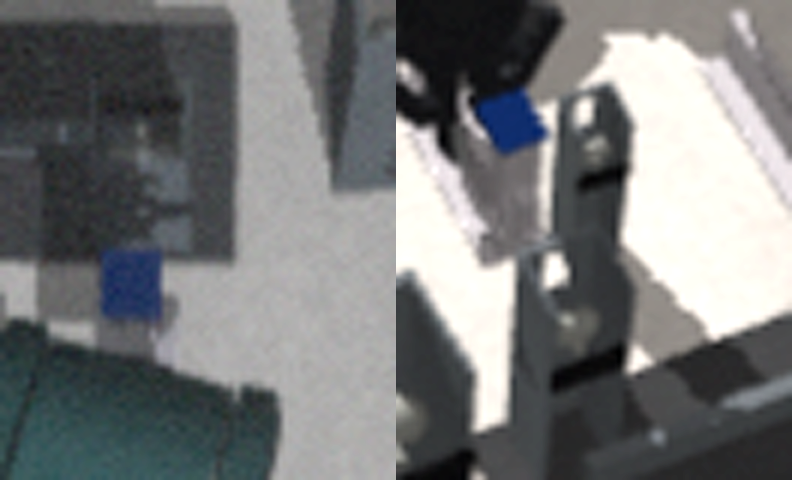

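Top crop: pad at (102–162, 250–317), in line with the upright. Scene crop: pad centre at (511,120), empty slot at columns 545–569, rows 247–292. Triangulating the pad and the slot.

```bash
python3 - <<'E'
from h import *
f=lambda uv:np.atleast_2d(np.array(uv,float))/6-.417
t=f([(102,250),(162,250),(161,317),(101,317)])+[215,150]
b=f([(520-396,90),(547-396,130),(502-396,152),(475-396,107)])+[245,130]
o1,d1=rays("top",t);o2,d2=rays("scene",b[[0,1,2,3]])
tc=rays("top",t.mean(0))[1][0];sc=rays("scene",b.mean(0))[1][0]
A=np.c_[tc,-sc];k=np.linalg.lstsq(A,o2-o1,rcond=None)[0]
P1=o1+tc*k[0];P2=o2+sc*k[1];print("pad tri",P1.round(4),P2.round(4),"gap mm",np.linalg.norm(P1-P2)*1e3)
Q=at_z("top",t,(P1[2]+P2[2])/2);print("top quad",Q.round(4).tolist())
Rt=np.load("w3r.npy");p0=np.load("w3p.npy")
R0=np.load("w2r.npy");ht=R0.T@(np.array([.5048,-.3322,.182])-np.load("w2p.npy"))
h=p0+Rt@ht;print("hook from kinematics",h.round(4),"pad->",(h+[-.017,-.0008,.055]).round(4))
# slot on inner-face plane
ux=np.array([np.cos(.047),np.sin(.047),0]);uy=np.array([-ux[1],ux[0],0]);S=np.array([.580,-.0245,.152])
o,d=rays("scene",f([(149,258),(172,247),(172,282),(150,292)])+[245,130])
for x in(.0,.005):
    k=((S+x*ux-o)@ux)/(d@ux);X=o+d*k[:,None]-S;print("slot quad y,z",x,(np.c_[X@uy,X[:,2]]*1e3).round(1).tolist())
E
```

```text
pad tri [ 0.5153 -0.0254  0.2332] [ 0.5153 -0.0255  0.2332] gap mm 0.005896394610858044
top quad [[0.5312, -0.0102, 0.2332], [0.5326, -0.0393, 0.2332], [0.4995, -0.0406, 0.2332], [0.498, -0.0117, 0.2332]]
hook from kinematics [ 0.5339 -0.0248  0.1779] pad-> [ 0.5169 -0.0256  0.2329]
slot quad y,z 0.0 [[-5.6, 35.1], [8.6, 37.6], [10.8, 1.1], [-3.2, -0.8]]
slot quad y,z 0.005 [[-8.5, 43.4], [5.7, 45.9], [7.8, 9.6], [-6.0, 7.8]]
```

>>> play_rows(
  deltas=[
    [[-0.5, -1.5, -3], [0, 0, 0]],
    [[-7, 0, 1.5], [0, 0, 0]],
    [[-7, 0, 1.5], [0, 0, 0]],
    [[-7, 0, 1.5], [0, 0, 0]],
    [[-7, 0, 1.5], [0, 0, 0]],
    [[0, 0, 0], [0, 0, 0]],
    [[0, 0, 0], [0, 0, 0]],
  ],
)

```text
t: 7.03
tool_pos: [0.4887, -0.0301, 0.1512]
tcp_rot: [[-0.979, -0.046, 0.198], [-0.044, 0.999, 0.011], [-0.198, 0.002, -0.98]]
wrist_force: [0.2, 0.6, -3.3]
grip_width: 0.0087
finger_force: 78.8
```

```bash
cat > hk.py <<'E'
from h import *
s=monitor.sense()
R0=np.load("w2r.npy");ht=R0.T@(np.array([.5045,-.3322,.182])-np.load("w2p.npy"))
h=s['tool_pos']+s['tcp_rot']@ht
ux=np.array([np.cos(.047),np.sin(.047),0]);uy=np.array([-ux[1],ux[0],0]);S=np.array([.580,-.024,.152])
X=h-S;print(s['t'],"hook in slot mm",np.round([X@ux*1e3,X@uy*1e3,X[2]*1e3],1),"F",s['wrist_force'].round(1),s['torque'].round(2),s['grip_width'])
E
python3 hk.py
```

```text
7.0333 hook in slot mm [-16.2  -2.   31.4] F [ 0.2  0.6 -3.3] [ 0.    0.29 -0.  ] 0.008661163298938354
```

>>> play_rows(
  deltas=[
    [[0.5, 1, 2], [0, 0, 0]],
    [[0, 0, 0], [0, 0, 0]],
    [[0, 0, 0], [0, 0, 0]],
  ],
)

```text
t: 7.28
tool_pos: [0.4878, -0.0288, 0.1491]
tcp_rot: [[-0.979, -0.046, 0.198], [-0.044, 0.999, 0.011], [-0.198, 0.002, -0.98]]
wrist_force: [-0.0, -0.0, -2.4]
grip_width: 0.0086
finger_force: 78.8
```

```bash
python3 hk.py; python3 - <<'E'
from h import *
t=vision.snapshot("top");b=vision.snapshot("scene")
a=cv2.resize(t[160:210,220:270],(400,400),interpolation=cv2.INTER_CUBIC)
b=cv2.resize(b[135:185,255:305],(400,400),interpolation=cv2.INTER_CUBIC)
cv2.imwrite("pics/s4.png",cv2.convertScaleAbs(np.hstack([a,b]),alpha=1.6))
E
python3 hk.py
```

```text
7.2833 hook in slot mm [-17.   -0.7  29.2] F [-0.  -0.  -2.4] [0.05 0.2  0.03] 0.008573071905860657
7.3833 hook in slot mm [-16.9  -0.8  29.5] F [ 0.4  0.6 -1.6] [-0.01  0.29 -0.01] 0.00874569643700106
```

View pics/s4.png

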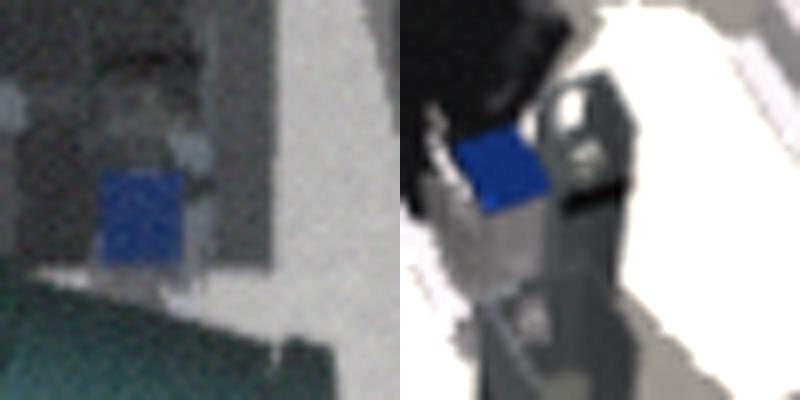

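Top crop: pad at (101–182, 171–265). Scene crop: pad centre near (503,169), with the hook and spine behind the slot at (530,310). Checking the offset once more.

```bash
python3 - <<'E'
from h import *
f=lambda uv:np.atleast_2d(np.array(uv,float))/8-.4375
o1,d1=rays("top",f((141.5,218))+[220,160]);o2,d2=rays("scene",f((103,169))+[255,135])
k=np.linalg.lstsq(np.c_[d1[0],-d2[0]],o2-o1,rcond=None)[0]
P1=o1+d1[0]*k[0];P2=o2+d2[0]*k[1];P=(P1+P2)/2
ux=np.array([np.cos(.047),np.sin(.047),0]);uy=np.array([-ux[1],ux[0],0]);S=np.array([.580,-.024,.152])
X=P+.017*ux-[0,0,.055]-S;print(P,P1-P2,"hook in slot",X@ux,X@uy,X[2])
E
```

```text
[ 0.54492641 -0.02538453  0.23560955] [-0.00042788 -0.00132159 -0.00014764] hook in slot -0.018099911490938966 0.0002648461764927333 0.028609554942359366
```

Centred: y about 0, z about 29 mm, with 17–18 mm to go. Pushing in.

>>> play_rows(
  deltas=[
    [[-4, 0, 0.8], [0, 0, 0]],
    [[-4, 0, 0.8], [0, 0, 0]],
    [[-4, 0, 0.8], [0, 0, 0]],
    [[0, 0, 0], [0, 0, 0]],
    [[0, 0, 0], [0, 0, 0]],
  ],
)

```text
t: 7.8
tool_pos: [0.5007, -0.0285, 0.1494]
tcp_rot: [[-0.979, -0.046, 0.199], [-0.044, 0.999, 0.011], [-0.199, 0.002, -0.98]]
wrist_force: [0.7, 0.5, -2.2]
grip_width: 0.0086
finger_force: 78.8
```

```bash
python3 hk.py
```

```text
7.8 hook in slot mm [-4.1 -0.9 29.6] F [ 0.7  0.5 -2.2] [ 0.01  0.25 -0.02] 0.00863216871866627
```

>>> play_rows(
  deltas=[
    [[-2.5, 0, 0.5], [0, 0, 0]],
    [[-2.5, 0, 0.5], [0, 0, 0]],
    [[0, 0, 0], [0, 0, 0]],
    [[0, 0, 0], [0, 0, 0]],
  ],
)

```text
t: 8.13
tool_pos: [0.5056, -0.0282, 0.1494]
tcp_rot: [[-0.979, -0.045, 0.199], [-0.044, 0.999, 0.011], [-0.199, 0.002, -0.98]]
wrist_force: [0.3, -0.6, -2.4]
grip_width: 0.0089
finger_force: 78.8
```

```bash
python3 hk.py
```

```text
8.1333 hook in slot mm [ 0.8 -0.9 29.6] F [ 0.3 -0.6 -2.4] [-0.01  0.26 -0.01] 0.008888461324604519
```

No contact yet, so a bit more.

>>> play_rows(
  deltas=[
    [[-1.5, 0, 0.3], [0, 0, 0]],
    [[-1, 0, 0.2], [0, 0, 0]],
    [[0, 0, 0], [0, 0, 0]],
  ],
)

```text
t: 8.38
tool_pos: [0.5059, -0.0281, 0.1491]
tcp_rot: [[-0.98, -0.045, 0.193], [-0.044, 0.999, 0.011], [-0.194, 0.002, -0.981]]
wrist_force: [-11.2, 0.1, 1.3]
grip_width: 0.009
finger_force: 79.9
```

```bash
python3 hk.py
```

```text
8.3833 hook in slot mm [ 1.3 -0.8 28.9] F [-11.2   0.1   1.3] [-0.02  1.03 -0.04] 0.008996738810164584
```

>>> play_rows(
  deltas=[
    [[1.5, 0, -0.3], [0, 0, 0]],
    [[0.6, 0, 3], [0, 0, 0]],
    [[0.6, 0, 3], [0, 0, 0]],
    [[0.6, 0, 3], [0, 0, 0]],
    [[0, 0, 0], [0, 0, 0]],
    [[0, 0, 0], [0, 0, 0]],
  ],
)

```text
t: 8.88
tool_pos: [0.5058, -0.0282, 0.1397]
tcp_rot: [[-0.979, -0.045, 0.197], [-0.044, 0.999, 0.011], [-0.197, 0.002, -0.98]]
wrist_force: [-4.1, -0.6, -2.9]
grip_width: 0.009
finger_force: 79.0
```

```bash
python3 hk.py
```

```text
8.8833 hook in slot mm [ 1.1 -0.9 19.7] F [-4.1 -0.6 -2.9] [-0.02  0.64 -0.04] 0.008962762297441081
```

Lowering freely. Continuing towards the catch.

>>> play_rows(
  deltas=[
    [[0.6, 0, 2.5], [0, 0, 0]],
    [[0.6, 0, 2.5], [0, 0, 0]],
    [[0.2, 0, 1], [0, 0, 0]],
    [[0, 0, 0], [0, 0, 0]],
    [[0, 0, 0], [0, 0, 0]],
  ],
)

```text
t: 9.3
tool_pos: [0.5059, -0.0282, 0.1343]
tcp_rot: [[-0.979, -0.045, 0.198], [-0.044, 0.999, 0.011], [-0.198, 0.002, -0.98]]
wrist_force: [-5.8, 0.0, -1.2]
grip_width: 0.0093
finger_force: 79.5
```

```bash
python3 hk.py
```

```text
9.3 hook in slot mm [ 1.1 -0.9 14.4] F [-5.8  0.  -1.2] [-0.08  0.69 -0.08] 0.009276283326373426
```

>>> play_rows(
  deltas=[
    [[0, 0, 0], [0, 0, 0]],
    [[0, 0, 0], [0, 0, 0]],
    [[0, 0, 0], [0, 0, 0]],
    [[0, 0, 0], [0, 0, 0]],
    [[-1, 0, -5], [0, 0, 0]],
    [[-2, 0, -10], [0, 0, 0]],
    [[-4, 0, -20], [0, 0, 0]],
    [[0, 0, 0], [0, 0, 0]],
  ],
  claw=40,
)

```text
t: 9.97
tool_pos: [0.509, -0.0287, 0.1753]
tcp_rot: [[-0.977, -0.045, 0.208], [-0.044, 0.999, 0.009], [-0.208, -0.0, -0.978]]
wrist_force: [0.1, -0.3, 1.7]
grip_width: 0.0401
finger_force: 0.0
```

>>> play_rows(
  deltas=[
    [[-5, 0, -25], [0, 0, 0]],
    [[-5, 0, -25], [0, 0, 0]],
    [[-5, 0, -25], [0, 0, 0]],
    [[-5, 0, -25], [0, 0, 0]],
    [[0, 0, 0], [0, 0.1, 0]],
    [[0, 0, 0], [0, 0.1, 0]],
    [[0, 0, 0], [0, 0, 0]],
    [[0, 0, 0], [0, 0, 0]],
  ],
)

```text
t: 10.63
tool_pos: [0.5068, -0.0284, 0.2708]
tcp_rot: [[-0.999, -0.046, 0.0], [-0.046, 0.999, 0.002], [-0.0, 0.002, -1.0]]
wrist_force: [-0.2, -0.2, 0.1]
grip_width: 0.0403
finger_force: 0.0
```

```bash
python3 - <<'E'
from h import *
s=monitor.sense();print(s['t'],s['tool_pos'],s['tcp_rot'].round(4).tolist(),s['wrist_force'])
S=np.array([.580,-.024,.152]);ux=np.array([np.cos(.047),np.sin(.047),0])
g=S-.017*ux;g[2]=.245
print("to pad (tool mm)",(s['tcp_rot'].T@(g-s['tool_pos'])*1e3).round(1))
w=vision.snapshot("wrist");b=vision.snapshot("scene")
b=cv2.resize(b[130:210,245:325],(400,400),interpolation=cv2.INTER_CUBIC)
cv2.imwrite("pics/s5.png",np.hstack([cv2.resize(w,(400,300)),cv2.convertScaleAbs(b,alpha=1.6)[:300]]))
E
```

```text
10.6333 [ 0.50679069 -0.0283741   0.27078007] [[-0.9989, -0.0459, 0.0001], [-0.0459, 0.9989, 0.0024], [-0.0002, 0.0024, -1.0]] [-0.19787273 -0.16475438  0.05518435]
to pad (tool mm) [-56.3   0.9  25.8]
```

View pics/s5.png

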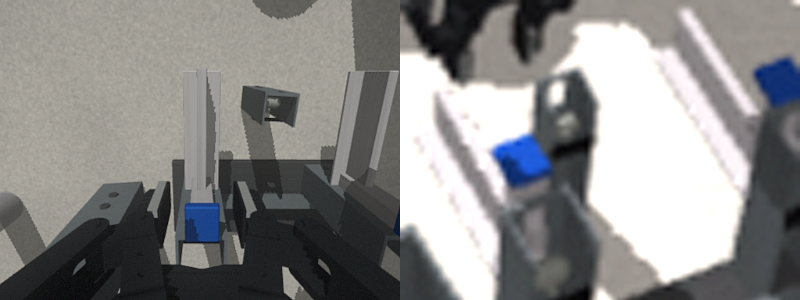

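The runner hangs on the catch, parallel to its twin, with its pad at wrist (202,222). Closing the fingers and moving over the pad.

>>> play_rows(
  deltas=[
    [[-14, 0, 0], [0, 0, 0]],
    [[-14, 0, 0], [0, 0, 0]],
    [[-14, 0, 0], [0, 0, 0]],
    [[-14, 1, 0], [0, 0, 0]],
    [[0, 0, 10], [0, 0, 0]],
    [[0, 0, 10], [0, 0, 0]],
    [[0, 0, 0], [0, 0, 0]],
    [[0, 0, 0], [0, 0, 0]],
  ],
  claw=0,
)

```text
t: 11.4
tool_pos: [0.5603, -0.0248, 0.2504]
tcp_rot: [[-0.999, -0.045, -0.002], [-0.045, 0.999, 0.002], [0.002, 0.002, -1.0]]
wrist_force: [0.1, -0.0, 1.1]
grip_width: -0.0
finger_force: 0.0
```

>>> play_rows(
  deltas=[
    [[0, 0, 5], [0, 0, 0]],
    [[0, 0, 5], [0, 0, 0]],
    [[0, 0, 5], [0, 0, 0]],
    [[0, 0, 0], [0, 0, 0]],
  ],
)

```text
t: 11.73
tool_pos: [0.5612, -0.0247, 0.2354]
tcp_rot: [[-0.999, -0.045, -0.002], [-0.045, 0.999, 0.002], [0.002, 0.002, -1.0]]
wrist_force: [0.2, -0.6, -0.5]
grip_width: -0.0001
finger_force: 0.0
```

>>> play_rows(
  deltas=[
    [[0, 0, 3], [0, 0, 0]],
    [[0, 0, 3], [0, 0, 0]],
    [[0, 0, 0], [0, 0, 0]],
  ],
)

```text
t: 11.98
tool_pos: [0.5621, -0.025, 0.2323]
tcp_rot: [[-0.999, -0.045, 0.002], [-0.045, 0.999, 0.001], [-0.002, 0.001, -1.0]]
wrist_force: [-2.0, -0.7, 3.8]
grip_width: -0.0001
finger_force: 1.9
```

>>> play_rows(
  deltas=[
    [[0, 0, 2], [0, 0, 0]],
    [[0, 0, 2], [0, 0, 0]],
    [[0, 0, 0], [0, 0, 0]],
  ],
)

```text
t: 12.23
tool_pos: [0.5624, -0.025, 0.2285]
tcp_rot: [[-0.999, -0.045, 0.003], [-0.045, 0.999, 0.001], [-0.003, 0.001, -1.0]]
wrist_force: [-1.6, -0.2, 4.9]
grip_width: 0.0006
finger_force: 2.4
```

Moving down with a light force. Continuing to the stop at TCP z of about 0.221.

>>> play_rows(
  deltas=[
    [[0, 0, 2], [0, 0, 0]],
    [[0, 0, 2], [0, 0, 0]],
    [[0, 0, 0], [0, 0, 0]],
  ],
)

```text
t: 12.48
tool_pos: [0.5627, -0.0249, 0.2243]
tcp_rot: [[-0.999, -0.045, 0.004], [-0.045, 0.999, 0.002], [-0.004, 0.001, -1.0]]
wrist_force: [-0.2, 1.0, 3.8]
grip_width: -0.0002
finger_force: 2.0
```

>>> play_rows(
  deltas=[
    [[0, 0, 2], [0, 0, 0]],
    [[0, 0, 2], [0, 0, 0]],
    [[0, 0, 0], [0, 0, 0]],
  ],
)

```text
t: 12.73
tool_pos: [0.5629, -0.0249, 0.2205]
tcp_rot: [[-0.999, -0.045, 0.004], [-0.045, 0.999, 0.001], [-0.005, 0.001, -1.0]]
wrist_force: [0.3, -0.2, 5.3]
grip_width: -0.0
finger_force: 2.7
```

>>> play_rows(
  deltas=[
    [[0, 0, 2], [0, 0, 0]],
    [[0, 0, 1], [0, 0, 0]],
    [[0, 0, 0], [0, 0, 0]],
  ],
)

```text
t: 12.98
tool_pos: [0.5631, -0.0249, 0.2203]
tcp_rot: [[-0.999, -0.046, 0.007], [-0.046, 0.999, 0.001], [-0.007, 0.001, -1.0]]
wrist_force: [-2.8, -0.3, 13.6]
grip_width: 0.0001
finger_force: 6.7
```

>>> play_rows(
  deltas=[
    [[0, 0, 1.5], [0, 0, 0]],
    [[0, 0, 0], [0, 0, 0]],
    [[0, 0, 0], [0, 0, 0]],
  ],
)

```text
t: 13.23
tool_pos: [0.5631, -0.025, 0.2202]
tcp_rot: [[-0.999, -0.045, 0.008], [-0.045, 0.999, 0.001], [-0.008, 0.0, -1.0]]
wrist_force: [-4.6, 0.9, 16.8]
grip_width: 0.0002
finger_force: 8.7
```

>>> play_rows(
  deltas=[
    [[0, 0, 2], [0, 0, 0]],
    [[0, 0, 1], [0, 0, 0]],
    [[0, 0, 0], [0, 0, 0]],
    [[0, 0, 0], [0, 0, 0]],
  ],
)

```text
t: 13.57
tool_pos: [0.5633, -0.0251, 0.2201]
tcp_rot: [[-0.999, -0.045, 0.011], [-0.045, 0.999, -0.0], [-0.011, -0.001, -1.0]]
wrist_force: [-7.6, 0.2, 27.2]
grip_width: 0.0002
finger_force: 12.8
```

>>> play_rows(
  deltas=[
    [[0, 0, -7], [0, 0, 0]],
    [[0, 0, -10], [0, 0, 0]],
    [[0, 0, -20], [0, 0, 0]],
    [[10, 0, -25], [0, 0, 0]],
    [[30, 0, -20], [0, 0, 0]],
    [[35, 0, 0], [0, 0, 0]],
    [[0, 0, 0], [0, 0, 0]],
    [[0, 0, 0], [0, 0, 0]],
  ],
)

```text
t: 14.23
tool_pos: [0.4859, -0.0283, 0.2932]
tcp_rot: [[-0.999, -0.045, 0.001], [-0.045, 0.999, 0.002], [-0.001, 0.002, -1.0]]
wrist_force: [0.6, 0.0, 0.6]
grip_width: 0.0004
finger_force: 0.0
```

```bash
python3 - <<'E'
from h import *
s=monitor.sense();print(s['t'],s['tool_pos'],s['wrist_force'])
b=vision.snapshot("scene");w=vision.snapshot("wrist")
b=cv2.resize(b[125:205,245:345],(500,400),interpolation=cv2.INTER_CUBIC)
cv2.imwrite("pics/s6.png",np.hstack([cv2.convertScaleAbs(b,alpha=1.6),cv2.resize(w,(300,225))[:,:].repeat(1,0) if 0 else cv2.copyMakeBorder(cv2.resize(w,(300,225)),0,175,0,0,cv2.BORDER_CONSTANT)]))
ux=np.array([np.cos(.047),np.sin(.047),0]);S=np.array([.580,-.024,.152])
for dz in(0,.012):print("expected pad centre in crop",(project("scene",S-.017*ux+[0,0,.055+dz])-[245,125])*5)
E
```

```text
14.2333 [ 0.48588278 -0.02828673  0.29321954] [0.55623164 0.00415137 0.55728331]
expected pad centre in crop [[120.67283171 199.00434154]]
expected pad centre in crop [[121.48011555 188.52916341]]
```

View pics/s6.png

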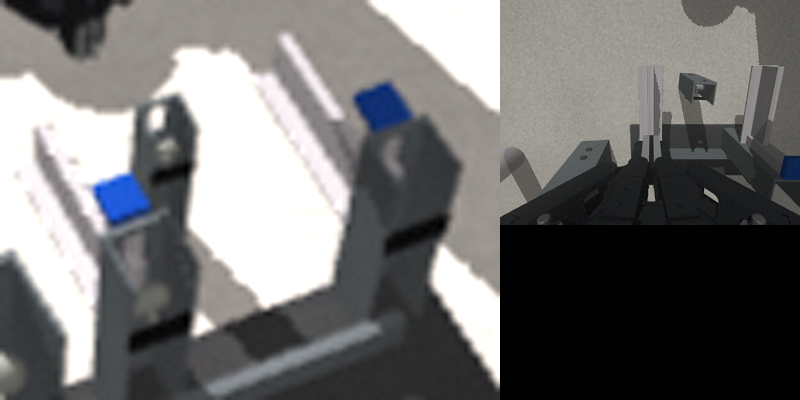

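The pad centre is at crop (121,199), exactly where the home position projects (12 mm high would be row 188). It sits level with its twin and the arm is clear, so I'm handing in.

```bash
python3 -c "
from plant import job
print(job.job_done())"
```

```text
the job is handed in; nothing more can be done
None
```

I hooked the loose runner into the empty (middle-sized) upright, pressed it home level with its twin, let go, and handed the job in at about 14 s; no verdict came back.

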